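# Torque-check the caps of three digestion vessels and flag the loose ones

## Robot

A 6-joint arm with a two-finger parallel gripper is mounted at the origin on the work surface. World frame = base frame: x ahead of the robot, y to its left, z up, the work surface at z = 0. Lengths are in m, angles in rad, forces in N, time in s.
With the tool pointing down it reaches from about 0.35 to 0.85 m from the base axis. Payload 8.1 kg.
Tool frame: the origin (TCP) lies between the finger pads; the fingertips stand 11 mm ahead of it and the grasp point (between the pads) lies 8 mm behind it (tips_ahead is the z of the fingertips in the tool frame, in m); z points along the fingers, y is the line along which they close (so a half turn about z gives the same grasp; the last joint's range is limited). The gripper opens to 93 mm and grips with 3 to 60 N. Pads are 15 mm wide; open, the fingers measure 128 mm over their backs; the gripper's body (75 mm by 188 mm) begins 65 mm behind the grasp point.
Start: joints at [1.129, 0.13, 1.488, -0, 1.523, -0.085], TCP at [0.21, 0.562, 0.23] pointing down, gripper open.
Joint ranges: [-2.96, 2.96], [-0.89, 2.26], [0.02, 2.5], [-1.34, 4.48], [0, 2.73], [-2.66, 2.66]. Speed limits (rad/s): [2.39, 2.39, 2.79, 3.14, 3.14, 3.14].

## Interface

Orientations are given as a rotation vector (axis times angle).
In Python, from plant import read_state, read_camera, close_job, tips_ahead gives the robot as it stands. The module is installed in compiled form; this text tells all that it offers.
- The arm moves only by the tool move_arm, never from a script. Its argument "plan" is a list of rows, each a list of 7 numbers: the turn, a rotation vector about the tool's x, y, z in units of 6 degrees (1.0 is 6 degrees), then the shift along the tool's x, y, z in units of 25 mm (1.0 is 25 mm), then the finger opening in mm, from 0 to 93. A call has exactly 10 rows; each row shifts and turns the commanded pose from where the row before left it, along the tool's axes as they then stand; what a row does not reach is not made up. A row lasts 1/10 s, in which the tool goes at most 50 mm and 8.59 degrees, less where a joint would pass 70% of its speed; a pose out of reach is approached as far as the arm can. A call is refused whole if a number of a shift passes 1 or a number of a turn 1, either way. A call with a gripper value outside its range is refused whole. The fingers move at their own pace and stop on an object; "force" is the grip in N (left out, the last holds). Time passes only in rows, so rows that do not move let the fingers close, or fill a call up. It gives the time, the measured TCP pose, the force, the opening and the grip force at its end, in the units of the state.
- read_state(): the state, without advancing time (a new reading comes with each control period).
- read_camera(name): name is "scene" or "side" or "wrist"; returns a dict with "frame" (400x640x3 uint8, red, green, blue), "z_map" (400x640 float32, m along the optical axis (not along the pixel's ray), 0 where there is no reading), "fx", "fy", "cx", "cy" (pixels), "distortion" ([k1, k2, p1, p2, k3] as OpenCV has them; the pictures are not rectified), "rvec" (rotation vector, rad) and "tvec" (3), from world to camera coordinates, as OpenCV has them. Camera axes: x right, y down, z forward; pixel columns grow to the right and rows downward; lengths in m; the calibration is good to about 2 mm. A picture is of the moment at which its call begins.
- close_job(): hands the job in; it is judged then, once.
The state is a dict: "t": time; "q": joint angles; "dq": joint speeds; "joint_torque": joint torques, N m; "tool_pos": TCP position; "orientation": TCP orientation; "force": force on the tool from outside, world axes, zero at the start; "wrist_torque": the same for the moment, N m; "opening": finger opening in m; "gripper_force": force on a finger pad.
Only numpy, scipy, OpenCV 4.12 (cv2) and the standard library are available. Lean on these libraries where they do the work, as an engineer would, in place of code of your own. Each camera call takes 0.05 s, during which the arm holds its last target. There are 200 camera calls.

## Task

Going from the robot's left to its right, try each vessel's cap in the unscrewing direction (counter-clockwise from above) with about 0.25 N m, holding it a moment: a sound cap comes up firm after little or no slack (never put more than 0.5 N m on it), a loose one slips round, and should then be turned on by about an eighth of a turn and left there. When all three have been tried, push the tally slide of every loose cap fully to the left, leave those of the sound ones at the right, let go of everything and leave the bottle, beaker and spatula alone.

Things in the scene. Friction and masses are not known exactly. Their poses are not given: they have to be found in the camera images.
- left_wing (a point): Grip point on the axis of the upright wing on the grey screw cap of the left vessel. The wing is a flat-sided bar 14 mm thick (x of this frame), 46 mm long (y, along the row of vessels at the start) and 39 mm tall (14 mm above and 25 mm below this point, 142 mm above the table), standing on a knurled round cap 56 mm across and 18 mm tall. The cap turns about the vertical through this point and stands rigid sideways. left = at +y.
- middle_wing (a point): Grip point on the axis of the upright wing on the grey screw cap of the middle vessel. The wing is a flat-sided bar 14 mm thick (x of this frame), 46 mm long (y, along the row of vessels at the start) and 39 mm tall (14 mm above and 25 mm below this point, 142 mm above the table), standing on a knurled round cap 56 mm across and 18 mm tall. The cap turns about the vertical through this point and stands rigid sideways. left = at +y.
- right_wing (a point): Grip point on the axis of the upright wing on the grey screw cap of the right vessel. The wing is a flat-sided bar 14 mm thick (x of this frame), 46 mm long (y, along the row of vessels at the start) and 39 mm tall (14 mm above and 25 mm below this point, 142 mm above the table), standing on a knurled round cap 56 mm across and 18 mm tall. The cap turns about the vertical through this point and stands rigid sideways. left = at +y.
- cap_left (a joint): Angle (rad) of the left cap on its vessel: 0 at the start, grows as it unscrews (counter-clockwise from above), up to 1.4. A loose cap slips round at about 0.06 N m and turns freely from then on; a sound cap may first turn by up to 0.2 rad of slack (each differs) and then comes up firm within another 0.1 rad, holding at well over 0.6 N m. Loose and sound caps look the same.
- vessel_left (a joint): Twist (rad, positive counter-clockwise from above) of the left vessel (white, 60 mm across) in its springy rubber seat in the carrier: 0 untwisted; it twists 0.01 rad for each 0.04 N m put on its cap and springs back when let go. The test torque of 0.25 N m makes it 0.0625 rad; 0.5 N m makes it 0.125 rad, which is too much.
- cap_middle (a joint): Angle (rad) of the middle cap on its vessel: 0 at the start, grows as it unscrews (counter-clockwise from above), up to 1.4. A loose cap slips round at about 0.06 N m and turns freely from then on; a sound cap may first turn by up to 0.2 rad of slack (each differs) and then comes up firm within another 0.1 rad, holding at well over 0.6 N m. Loose and sound caps look the same.
- vessel_middle (a joint): Twist (rad, positive counter-clockwise from above) of the middle vessel (white, 60 mm across) in its springy rubber seat in the carrier: 0 untwisted; it twists 0.01 rad for each 0.04 N m put on its cap and springs back when let go. The test torque of 0.25 N m makes it 0.0625 rad; 0.5 N m makes it 0.125 rad, which is too much.
- cap_right (a joint): Angle (rad) of the right cap on its vessel: 0 at the start, grows as it unscrews (counter-clockwise from above), up to 1.4. A loose cap slips round at about 0.06 N m and turns freely from then on; a sound cap may first turn by up to 0.2 rad of slack (each differs) and then comes up firm within another 0.1 rad, holding at well over 0.6 N m. Loose and sound caps look the same.
- vessel_right (a joint): Twist (rad, positive counter-clockwise from above) of the right vessel (white, 60 mm across) in its springy rubber seat in the carrier: 0 untwisted; it twists 0.01 rad for each 0.04 N m put on its cap and springs back when let go. The test torque of 0.25 N m makes it 0.0625 rad; 0.5 N m makes it 0.125 rad, which is too much.
- left_tally (a point): Centre of the black tally slide of the left vessel: an upright block 24 mm (x of this frame) by 14 mm (y) by 32 mm tall, half-height at this point; its underside runs on the carrier's deck (72 mm above the table). It lies 85 mm beyond the vessel's axis (+x of this frame, away from the robot) and at the start 16 mm to the right of it; it slides 32 mm along its own +y (to the robot's left, along the row), pushed with about 2 N, and stays where left.
- tally_left (a joint): Position (m) of the left tally slide: near 0 = right end, not flagged; 0.032 = left end, flagged.
- middle_tally (a point): Centre of the black tally slide of the middle vessel: an upright block 24 mm (x of this frame) by 14 mm (y) by 32 mm tall, half-height at this point; its underside runs on the carrier's deck (72 mm above the table). It lies 85 mm beyond the vessel's axis (+x of this frame, away from the robot) and at the start 16 mm to the right of it; it slides 32 mm along its own +y (to the robot's left, along the row), pushed with about 2 N, and stays where left.
- tally_middle (a joint): Position (m) of the middle tally slide: near 0 = right end, not flagged; 0.032 = left end, flagged.
- right_tally (a point): Centre of the black tally slide of the right vessel: an upright block 24 mm (x of this frame) by 14 mm (y) by 32 mm tall, half-height at this point; its underside runs on the carrier's deck (72 mm above the table). It lies 85 mm beyond the vessel's axis (+x of this frame, away from the robot) and at the start 16 mm to the right of it; it slides 32 mm along its own +y (to the robot's left, along the row), pushed with about 2 N, and stays where left.
- tally_right (a joint): Position (m) of the right tally slide: near 0 = right end, not flagged; 0.032 = left end, flagged.
- carrier: The aluminium carrier, fixed to the bench, 200 x 360 mm, deck 72 mm high. Origin on its underside, below the middle vessel's axis; z up, y along the row towards the left vessel, x away from the robot. The vessels' axes stand at y = +0.1 (left), 0 (middle), -0.1 (right), x = 0.
- amber_bottle: Bystander: amber glass bottle, 52 mm across, 110 mm tall; origin at its foot.
- beaker: Bystander: glass beaker, 72 mm across, 85 mm tall; origin at its foot.
- spatula: Bystander: spatula lying on the bench; origin under its middle.

How it is judged:
On the way, in this order (a step that is already met when the one before it is completed fails the run):
1. the left cap has been tried: its vessel is held twisted by at least 0.16 N m (0.04 rad), or the cap has slipped round by more than 0.45 rad ((value of joint vessel_left above 0.04 rad or value of joint cap_left above 0.45 rad)), for 0.2 s.
2. the middle cap has been tried: its vessel is held twisted by at least 0.16 N m (0.04 rad), or the cap has slipped round by more than 0.45 rad ((value of joint vessel_middle above 0.04 rad or value of joint cap_middle above 0.45 rad)), for 0.2 s.
3. the right cap has been tried: its vessel is held twisted by at least 0.16 N m (0.04 rad), or the cap has slipped round by more than 0.45 rad ((value of joint vessel_right above 0.04 rad or value of joint cap_right above 0.45 rad)), for 0.2 s.
4. after that, a tally slide is pushed to the left (value of joint any of tally_left, tally_middle, tally_right above 0.024 m), for 0.1 s.
At the end, for the whole second after the job is handed in: Every cap that was loose stands turned by more than 0.45 rad with its tally slide at the left (over 24 mm of its 32 mm); every sound cap is within 0.34 rad of its start with its slide at the right (under 10 mm); all vessels have sprung back (within 0.03 rad) (((value of joint cap_left above 0.45 rad and value of joint tally_left above 0.024 m) or (value of joint cap_left below 0.34 rad and value of joint tally_left below 0.01 m)) and value of joint vessel_left between -0.03 and 0.03 rad and ((value of joint cap_middle above 0.45 rad and value of joint tally_middle above 0.024 m) or (value of joint cap_middle below 0.34 rad and value of joint tally_middle below 0.01 m)) and value of joint vessel_middle between -0.03 and 0.03 rad and ((value of joint cap_right above 0.45 rad and value of joint tally_right above 0.024 m) or (value of joint cap_right below 0.34 rad and value of joint tally_right below 0.01 m)) and value of joint vessel_right between -0.03 and 0.03 rad); the robot touches nothing.
It fails at once if a vessel is twisted by more than 0.5 N m (0.125 rad), either way (value of joint any of vessel_left, vessel_middle, vessel_right above 0.125 rad or value of joint any of vessel_left, vessel_middle, vessel_right below -0.125 rad).
It fails at once if the bottle, beaker or spatula is moved by more than 20 mm (distance of any of amber_bottle, beaker, spatula from where it was at the start of the episode above 0.02 m).
It also fails if it takes over 72 s, if anything falls off the work surface, if the arm or the gripper's body presses on something with over 40 N, if the wrist force passes 120 N, or if a joint passes its speed limit or range.

## Working session

There is one attempt and no reset: what is moved stays moved. The work goes in short steps, Python scripts to look and compute and a tool call to move; the robot and the scene stay as the last step left them, time stands still between calls to the robot, and variables do not carry over. Pictures are saved under pics/ and viewed, at most 10 in all, crops included, and the job is handed in when it is done.

Besides the shell and the picture viewer there is one more tool, called after "Emit:" as name(argument=value, ...) on one line, values as JSON. move_arm: Moves the arm, as the interface text tells. Its arguments: {"type":"object","properties":{"plan":{"type":"array","items":{"type":"array","items":{"type":"number"}}},"force":{"type":"number"}},"required":["plan"]}

```bash
mkdir -p pics
cat > h.py <<'E'
import numpy as np, cv2
from plant import *
from scipy.spatial.transform import Rotation as R
def snap(name,fn,crop=None,scale=1):
    c=read_camera(name); im=c["frame"][:,:,::-1]
    if crop: a,b,d,e=crop; im=im[b:e,a:d]
    cv2.imwrite(fn,cv2.resize(im,None,fx=scale,fy=scale)); np.savez(''+name+'.npz',**{k:np.array(v) for k,v in c.items()}); return c
def world(c,u,v,z=None):
    K=np.array([[c["fx"],0,c["cx"]],[0,c["fy"],c["cy"]],[0,0,1]],float)
    p=cv2.undistortPoints(np.array([[[u,v]]],float),K,np.array(c["distortion"],float))[0,0]
    Rm=cv2.Rodrigues(np.array(c["rvec"],float))[0]; t=np.array(c["tvec"],float).ravel()
    o=-Rm.T@t; d=Rm.T@np.array([p[0],p[1],1])
    if z is not None: return o+d*(z-o[2])/d[2]
    return o+d*float(c["z_map"][int(v),int(u)])
E
python3 - <<'E'
from h import *
snap("scene","pics/s.png"); snap("side","pics/d.png")
s=read_state(); print({k:np.round(v,3) for k,v in s.items()}, R.from_rotvec(s["orientation"]).as_matrix().round(3),tips_ahead)
E
```

```text
{'t': np.float64(0.1), 'q': array([ 1.129,  0.131,  1.489,  0.   ,  1.523, -0.085]), 'dq': array([ 0.   , -0.001, -0.002,  0.001,  0.002,  0.001]), 'joint_torque': array([ 1.0000e-03, -5.6133e+01, -4.9310e+01,  7.7000e-02,  2.9000e-02,
       -0.0000e+00]), 'tool_pos': array([0.209, 0.562, 0.229]), 'orientation': array([-5.570e-01, -3.091e+00,  3.000e-03]), 'force': array([ 0.553,  0.076, -0.373]), 'wrist_torque': array([ 0.012, -0.008, -0.01 ]), 'gripper_force': np.float64(0.0), 'opening': np.float64(0.093)} [[-0.937  0.349 -0.001]
 [ 0.349  0.937 -0.002]
 [ 0.    -0.002 -1.   ]] 0.011
```

View pics/s.png

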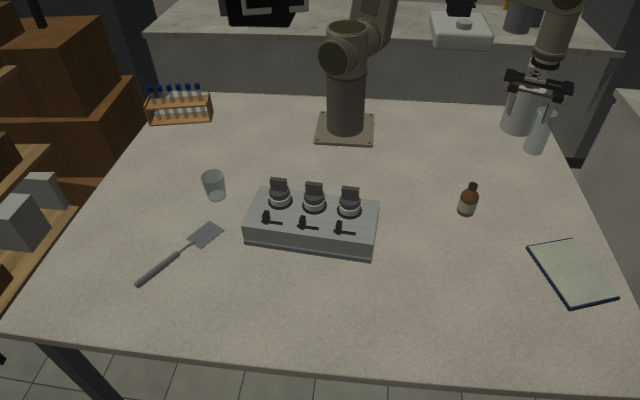

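View pics/d.png

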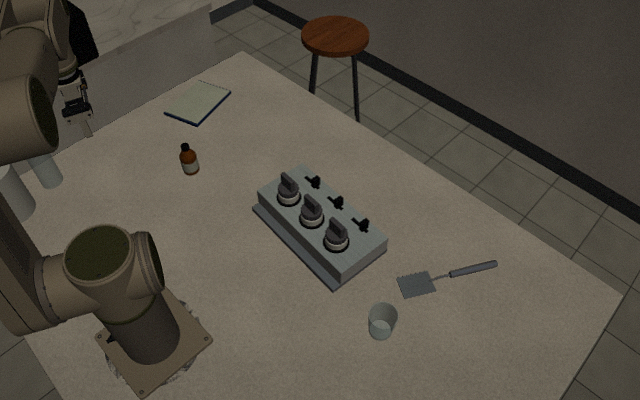

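The scene view faces the robot, so its left vessel is at the right (350,205), the middle at (314,200) and the right at (279,193). The slides are at about (338,228), (302,222) and (265,216). I'll enlarge both views.

Run:
```python
from h import *
a=cv2.imread("pics/s.png")[165:265,235:395]; b=cv2.imread("pics/d.png")[155:295,240:400]
cv2.imwrite("pics/s2.png",cv2.resize(a,None,fx=5,fy=5,interpolation=cv2.INTER_CUBIC))
cv2.imwrite("pics/d2.png",cv2.resize(b,None,fx=4,fy=4,interpolation=cv2.INTER_CUBIC))
```

```text
(no output)
```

View pics/s2.png

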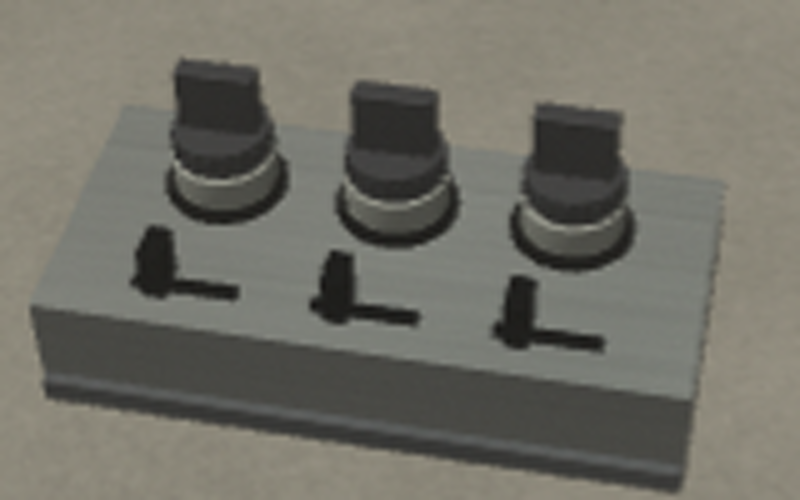

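View pics/d2.png

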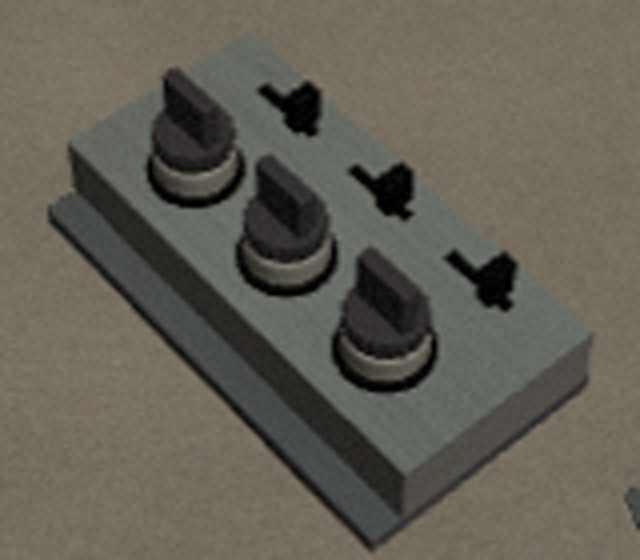

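Wing-top centres in the enlarged scene view are (578,112), (394,92) and (217,70) for left, middle and right. In the side view they are (197,100), (290,187) and (392,280).

Run:
```python
from h import *
s=np.load("scene.npz"); d=np.load("side.npz")
for (a,b) in (((578,112),(197,100)),((394,92),(290,187)),((217,70),(392,280))):
    print(world(s,235+a[0]/5,165+a[1]/5,.156).round(4), world(d,240+b[0]/4,155+b[1]/4,.156).round(4))
P=[world(s,235+a/5,165+b/5,.072) for a,b in ((127,105),(725,182),(692,400),(32,308))]
print(np.round(P,4),np.mean(P,0))
Q=[world(d,240+a/4,155+b/4,.072) for a,b in ((245,36),(592,338),(404,475),(70,147))]
print(np.round(Q,4),np.mean(Q,0))
for p in (P,Q):
  for i in range(4): e=p[(i+1)%4]-p[i]; print(np.linalg.norm(e).round(3),np.degrees(np.arctan2(e[1],e[0])).round(2))
```

```text
[0.5103 0.0516 0.156 ] [0.5086 0.0342 0.156 ]
[ 0.5037 -0.048   0.156 ] [ 0.4993 -0.0628  0.156 ]
[ 0.495  -0.1466  0.156 ] [ 0.4911 -0.16    0.156 ]
[[ 0.435  -0.2202  0.072 ]
 [ 0.467   0.136   0.072 ]
 [ 0.6327  0.1209  0.072 ]
 [ 0.6035 -0.2348  0.072 ]] [ 0.53458147 -0.04952626  0.072     ]
[[ 0.6257  0.1124  0.072 ]
 [ 0.5957 -0.2456  0.072 ]
 [ 0.4332 -0.2282  0.072 ]
 [ 0.4632  0.1233  0.072 ]] [ 0.52948806 -0.05949757  0.072     ]
0.358 84.86
0.166 -5.22
0.357 -94.69
0.169 175.04
0.359 -94.79
0.163 173.89
0.353 85.13
0.163 -3.84
```

Emit:
move_arm(plan=[[0,0,1,0,0,0,93],[0,0,1,0,0,0,93],[0,0,1,0,0,0,93],[0,0,1,0,0,0,93],[0,0,1,0,0,0,93],[0,0,1,0,0,0,93],[0,0,1,0,0,0,93],[0,0,1,0,0,0,93],[0,0,1,0,0,0,93],[0,0,1,0,0,0,93]])

```text
t: 1.1
tool_pos: [0.2094, 0.5619, 0.229]
orientation: [2.034, 2.394, -0.002]
force: [-0.4, 0.4, -0.1]
opening: 0.0929
gripper_force: 0.0
```

Emit:
move_arm(plan=[[0,0,0.8,0,0,0,93],[0,0,0.8,0,0,0,93],[0,0,0.84,0,0,0,93],[0,0,0,-1,0.7,0,93],[0,0,0,-1,0.7,0,93],[0,0,0,-1,0.7,0,93],[0,0,0,-1,0.7,0,93],[0,0,0,-1,0.7,0,93],[0,0,0,-1,0.7,0,93],[0,0,0,-1,0.7,0,93]])

```text
t: 2.1
tool_pos: [0.3163, 0.3758, 0.2292]
orientation: [2.318, 2.121, -0.001]
force: [0.7, -0.4, 0.6]
opening: 0.0931
gripper_force: 0.0
```

Emit:
move_arm(plan=[[0,0,0,-1,0.7,0,93],[0,0,0,-1,0.7,0,93],[0,0,0,-1,0.7,0,93],[0,0,0,-1,0.7,0,93],[0,0,0,-1,0.7,0,93],[0,0,0,-1,0.7,0,93],[0,0,0,-1,0.7,0,93],[0,0,0,-1,0.7,0,93],[0,0,0,-1,0.7,0,93],[0,0,0,0,0,0,93]])

```text
t: 3.1
tool_pos: [0.454, 0.1363, 0.2292]
orientation: [2.321, 2.116, -0.002]
force: [-0.5, 0.6, -0.3]
opening: 0.0928
gripper_force: 0.0
```

Run:
```python
from h import *
snap("wrist","pics/w.png")
s=read_state(); print(s["t"],s["tool_pos"],s["wrist_torque"],R.from_rotvec(s["orientation"]).as_matrix().round(3))
```

```text
3.15 [0.45322405 0.13768084 0.22913726] [-0.07394093  0.09189655 -0.01853449] [[ 0.092  0.996 -0.001]
 [ 0.996 -0.092 -0.   ]
 [-0.    -0.001 -1.   ]]
```

View pics/w.png

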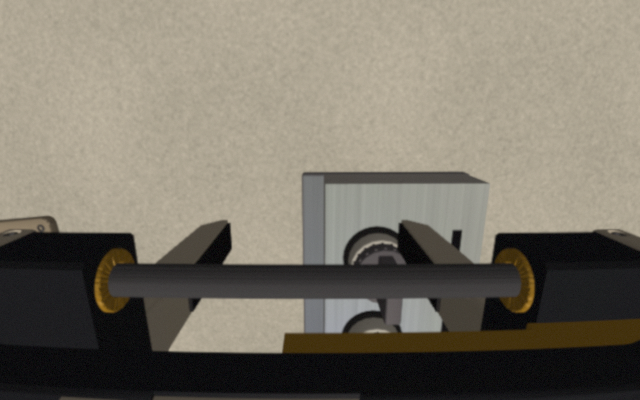

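The wrist view looks towards the robot's left (image up). The left cap, at about (378,248), is partly hidden by the gripper, so I'll move further right for a clear view.

Emit:
move_arm(plan=[[0,0,0,-1,0.3,0,93],[0,0,0,-1,0.3,0,93],[0,0,0,-1,0.3,0,93],[0,0,0,-1,0.3,0,93],[0,0,0,-1,0.3,0,93],[0,0,0,-1,0.3,0,93],[0,0,0,-1,0.2,0,93],[0,0,0,0,0,0,93],[0,0,0,0,0,0,93],[0,0,0,0,0,0,93]])

```text
t: 4.15
tool_pos: [0.4871, -0.0384, 0.2295]
orientation: [-2.316, -2.122, -0.0]
force: [0.5, 0.0, -0.5]
opening: 0.0929
gripper_force: 0.0
```

Run:
```python
from h import *
snap("wrist","pics/w2.png",(160,0,560,300),2)
s=read_state(); print(s["t"],s["tool_pos"],s["wrist_torque"])
```

```text
4.2 [ 0.48715826 -0.03843117  0.22954777] [-0.02157771  0.08738385 -0.01050287]
```

View pics/w2.png

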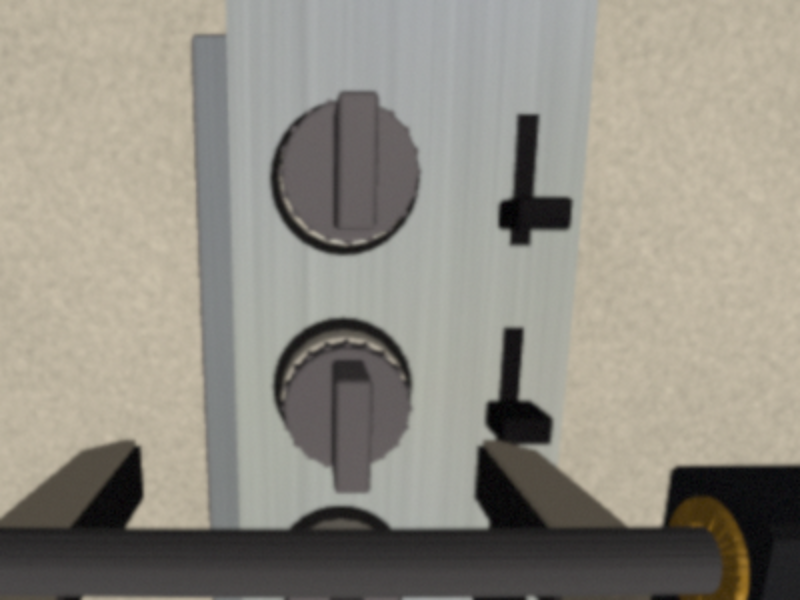

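Left wing top is centred at crop (360,161), middle wing top at (352,436). The left slide top is near (550,213).

Run:
```python
from h import *
c=np.load("wrist.npz")
f=lambda u,v,z:world(c,160+u/2,v/2,z).round(4)
L=f(360,161,.156);M=f(352,436,.156);print(L,M,np.degrees(np.arctan2(*(L-M)[[1,0]])),np.linalg.norm(L-M))
for p in ((343,93),(378,93),(376,229),(343,229)): print(f(*p,.156))
print("slide",f(551,213,.104),"slot ends",f(527,115,.072),f(521,244,.072), f(513,328,.072))
a=f(228,20,.072);b=f(240,520,.072);print("deck edge",a,b,np.degrees(np.arctan2(*(a-b)[[1,0]])))
print(world(c,160+180,80),world(c,160+176,218))
```

```text
[0.5128 0.0474 0.156 ] [ 0.503  -0.0512  0.156 ] 84.32392932037108 0.0990858213873206
[0.5087 0.0699 0.156 ]
[0.5204 0.0689 0.156 ]
[0.5168 0.0242 0.156 ]
[0.5053 0.0251 0.156 ]
slide [0.598  0.0244 0.104 ] slot ends [0.5991 0.0697 0.072 ] [0.5952 0.0107 0.072 ] [ 0.5907 -0.0301  0.072 ]
deck edge [0.4651 0.1218 0.072 ] [ 0.4435 -0.1214  0.072 ] 84.92454762152101
[0.51275164 0.04767246 0.15694677] [ 0.50292945 -0.050865    0.15692879]
```

Emit:
move_arm(plan=[[0,0,0,0.9,0.2,0,93],[0,0,0,0.9,0.2,0,93],[0,0,0,0.9,0.2,0,93],[0,0,0,0.82,0.1,0,93],[0,0,0,0,0,0.9,70],[0,0,0,0,0,0.9,50],[0,0,0,0,0,0.9,40],[0,0,0,0,0,0.9,30],[0,0,0,0,0,0,30],[0,0,0,0,0,0,30]], force=20)

```text
t: 5.2
tool_pos: [0.5122, 0.0471, 0.1399]
orientation: [-2.316, -2.121, 0.001]
force: [-0.3, -0.7, 0.2]
opening: 0.0498
gripper_force: 0.0
```

```bash
cat > st.py <<'E'
from h import *
s=read_state(); m=R.from_rotvec(s["orientation"]).as_matrix()
print(round(s["t"],2),s["tool_pos"].round(4),"Tz",s["wrist_torque"].round(3),"F",s["force"].round(1),"yaw",np.arctan2(m[1,1],m[0,1]).round(4),"op",round(s["opening"],4),round(s["gripper_force"],1),"q6",s["q"][5].round(4),"tau6",s["joint_torque"][5].round(3))
E
python3 st.py
```

```text
5.2 [0.5122 0.0471 0.1399] Tz [-0.052  0.078 -0.02 ] F [-0.3 -0.7  0.2] yaw -0.0878 op 0.0498 0.0 q6 0.0796 tau6 0.007
```

Emit:
move_arm(plan=[[0,0,0,0,0,0.14,0],[0,0,0,0,0,0,0],[0,0,0,0,0,0,0],[0,0,0,0,0,0,0],[0,0,0,0,0,0,0],[0,0,0,0,0,0,0],[0,0,0,0,0,0,0],[0,0,0,0,0,0,0],[0,0,0,0,0,0,0],[0,0,0,0,0,0,0]], force=20)

```text
t: 6.2
tool_pos: [0.5115, 0.0464, 0.1367]
orientation: [-2.317, -2.12, 0.003]
force: [-8.8, 0.0, 8.0]
opening: 0.0142
gripper_force: 20.0
```

```bash
python3 st.py
```

```text
6.2 [0.5115 0.0464 0.1367] Tz [ 0.043  1.476 -0.02 ] F [-8.8  0.   8. ] yaw -0.0887 op 0.0142 20.0 q6 0.0793 tau6 0.016
```

Emit:
move_arm(plan=[[0,0,-0.1,0,-0.03,0,0],[0,0,-0.1,0,0,0,0],[0,0,-0.1,0,0,0,0],[0,0,-0.1,0,0,0,0],[0,0,-0.1,0,0,0,0],[0,0,-0.1,0,0,0,0],[0,0,0,0,0,0,0],[0,0,0,0,0,0,0],[0,0,0,0,0,0,0],[0,0,0,0,0,0,0]])

```text
t: 7.2
tool_pos: [0.5115, 0.0464, 0.1367]
orientation: [-2.25, -2.192, 0.001]
force: [-4.7, 0.2, 6.3]
opening: 0.0139
gripper_force: 20.0
```

```bash
python3 st.py
```

```text
7.2 [0.5115 0.0464 0.1367] Tz [ 0.055  1.04  -0.03 ] F [-4.7  0.2  6.3] yaw -0.0259 op 0.0139 20.0 q6 0.0165 tau6 -0.038
```

Emit:
move_arm(plan=[[0,0,-0.1,0,-0.02,0,0],[0,0,-0.1,0,0,0,0],[0,0,-0.1,0,0,0,0],[0,0,-0.1,0,0,0,0],[0,0,-0.1,0,0,0,0],[0,0,-0.1,0,0,0,0],[0,0,0,0,0,0,0],[0,0,0,0,0,0,0],[0,0,0,0,0,0,0],[0,0,0,0,0,0,0]])

```text
t: 8.2
tool_pos: [0.5116, 0.0464, 0.1367]
orientation: [2.179, 2.262, 0.001]
force: [-3.0, 0.8, 5.4]
opening: 0.0141
gripper_force: 20.0
```

```bash
python3 st.py
```

```text
8.2 [0.5116 0.0464 0.1367] Tz [-0.001  0.656 -0.029] F [-3.   0.8  5.4] yaw 0.0373 op 0.0141 20.0 q6 -0.0467 tau6 -0.044
```

Emit:
move_arm(plan=[[0,0,-0.1,0,0,0,0],[0,0,-0.1,0,0,0,0],[0,0,-0.1,0,0,0,0],[0,0,-0.1,0,0,0,0],[0,0,-0.1,0,0,0,0],[0,0,-0.1,0,0,0,0],[0,0,0,0,0,0,0],[0,0,0,0,0,0,0],[0,0,0,0,0,0,0],[0,0,0,0,0,0,0]])

```text
t: 9.2
tool_pos: [0.5117, 0.0465, 0.1367]
orientation: [2.107, 2.329, 0.001]
force: [-1.2, 1.1, 5.5]
opening: 0.0138
gripper_force: 20.0
```

```bash
python3 st.py
```

```text
9.2 [0.5117 0.0465 0.1367] Tz [ 0.029  0.571 -0.022] F [-1.2  1.1  5.5] yaw 0.1002 op 0.0138 20.0 q6 -0.1095 tau6 -0.045
```

Emit:
move_arm(plan=[[0,0,-0.1,0,0,0,0],[0,0,-0.1,0,0,0,0],[0,0,-0.1,0,0,0,0],[0,0,-0.1,0,0,0,0],[0,0,-0.1,0,0,0,0],[0,0,-0.1,0,0,0,0],[0,0,0,0,0,0,0],[0,0,0,0,0,0,0],[0,0,0,0,0,0,0],[0,0,0,0,0,0,0]])

```text
t: 10.2
tool_pos: [0.5118, 0.0465, 0.1367]
orientation: [2.033, 2.394, 0.001]
force: [-0.8, 0.9, 5.2]
opening: 0.0139
gripper_force: 20.0
```

```bash
python3 st.py
```

```text
10.2 [0.5118 0.0465 0.1367] Tz [-0.046  0.525 -0.026] F [-0.8  0.9  5.2] yaw 0.163 op 0.0139 20.0 q6 -0.1723 tau6 -0.047
```

Emit:
move_arm(plan=[[0,0,-0.15,0,0,0,0],[0,0,-0.15,0,0,0,0],[0,0,-0.15,0,0,0,0],[0,0,-0.15,0,0,0,0],[0,0,-0.15,0,0,0,0],[0,0,0,0,0,0,0],[0,0,0,0,0,0,0],[0,0,0,0,0,0,0],[0,0,0,0,0,0,0],[0,0,0,0,0,0,0]])

```text
t: 11.2
tool_pos: [0.5119, 0.0465, 0.1367]
orientation: [1.937, 2.472, 0.002]
force: [-0.5, 0.8, 5.2]
opening: 0.0138
gripper_force: 20.0
```

```bash
python3 st.py
```

```text
11.2 [0.5119 0.0465 0.1367] Tz [ 0.069  0.306 -0.053] F [-0.5  0.8  5.2] yaw 0.2416 op 0.0138 20.0 q6 -0.251 tau6 -0.046
```

Emit:
move_arm(plan=[[0,0,-0.5,0,0,0,0],[0,0,-0.5,0,0,0,0],[0,0,-0.5,0,0,0,0],[0,0,-0.5,0,0,0,0],[0,0,-0.5,0,0,0,0],[0,0,-0.5,0,0,0,0],[0,0,-0.5,0,0,0,0],[0,0,-0.5,0,0,0,0],[0,0,0,0,0,0,0],[0,0,0,0,0,0,0]])

```text
t: 12.2
tool_pos: [0.5126, 0.0468, 0.1367]
orientation: [1.38, 2.819, 0.003]
force: [4.2, 1.9, 1.7]
opening: 0.0137
gripper_force: 20.0
```

```bash
python3 st.py
```

```text
12.2 [0.5126 0.0468 0.1367] Tz [ 0.273 -0.388 -0.033] F [4.2 1.9 1.7] yaw 0.6603 op 0.0137 20.0 q6 -0.6695 tau6 -0.144
```

Left is loose: it has turned 0.75 rad with no resistance. I'll release it and go to the middle cap.

Emit:
move_arm(plan=[[0,0,0,0,0,0,50],[0,0,0,0,0,0,50],[0,0,0,0,0,-0.5,50],[0,0,0,0,0,-1,50],[0,0,0,0,0,-1,50],[0,0,1,0,0,-0.5,50],[0,0,1,0,0,0,50],[0,0,1,0,0,0,50],[0,0,1,0,0,0,50],[0,0,1,0,0,0,50]])

```text
t: 13.2
tool_pos: [0.5113, 0.0463, 0.212]
orientation: [2.07, 2.363, 0.0]
force: [-0.7, 0.7, -0.2]
opening: 0.0501
gripper_force: 0.0
```

Emit:
move_arm(plan=[[0,0,1,0,0,0,50],[0,0,1,0,0,0,50],[0,0,0.17,0,0,0,50],[0,0,0,-1,0,0,50],[0,0,0,-1,0,0,50],[0,0,0,-1,0,0,50],[0,0,0,-1,0,0,50],[0,0,0,0,0,0,50],[0,0,0,0,0,0,50],[0,0,0,0,0,0,50]])

```text
t: 14.2
tool_pos: [0.5023, -0.0525, 0.2114]
orientation: [-2.319, -2.12, -0.001]
force: [-0.1, -0.2, 0.1]
opening: 0.0501
gripper_force: 0.0
```

```bash
python3 st.py; python3 st.py
```

```text
14.2 [ 0.5023 -0.0525  0.2114] Tz [-0.044  0.059 -0.009] F [-0.1 -0.2  0.1] yaw -0.0895 op 0.0501 0.0 q6 -0.1164 tau6 -0.031
14.2 [ 0.5023 -0.0525  0.2114] Tz [-0.044  0.059 -0.009] F [-0.1 -0.2  0.1] yaw -0.0895 op 0.0501 0.0 q6 -0.1164 tau6 -0.031
```

Emit:
move_arm(plan=[[0,0,0,0,0,1,40],[0,0,0,0,0,1,30],[0,0,0,0,0,0.98,30],[0,0,0,0,0,0,20],[0,0,0,0,0,0,0],[0,0,0,0,0,0,0],[0,0,0,0,0,0,0],[0,0,0,0,0,0,0],[0,0,0,0,0,0,0],[0,0,0,0,0,0,0]], force=20)

```text
t: 15.2
tool_pos: [0.5027, -0.0528, 0.1379]
orientation: [2.319, 2.118, 0.002]
force: [-4.4, 4.1, 4.6]
opening: 0.0138
gripper_force: 20.0
```

```bash
python3 st.py
```

```text
15.2 [ 0.5027 -0.0528  0.1379] Tz [ 0.618  0.763 -0.016] F [-4.4  4.1  4.6] yaw -0.0907 op 0.0138 20.0 q6 -0.1162 tau6 0.018
```

Emit:
move_arm(plan=[[0,0,-0.1,0,0,0,0],[0,0,-0.1,0,0,0,0],[0,0,-0.1,0,0,0,0],[0,0,-0.1,0,0,0,0],[0,0,-0.1,0,0,0,0],[0,0,-0.1,0,0,0,0],[0,0,0,0,0,0,0],[0,0,0,0,0,0,0],[0,0,0,0,0,0,0],[0,0,0,0,0,0,0]])

```text
t: 16.2
tool_pos: [0.5028, -0.0528, 0.1379]
orientation: [2.252, 2.19, 0.002]
force: [-3.9, 4.4, 4.8]
opening: 0.0137
gripper_force: 20.0
```

```bash
python3 st.py
```

```text
16.2 [ 0.5028 -0.0528  0.1379] Tz [ 0.595  0.727 -0.031] F [-3.9  4.4  4.8] yaw -0.0279 op 0.0137 20.0 q6 -0.179 tau6 -0.058
```

Emit:
move_arm(plan=[[0,0,-0.1,0,0,0,0],[0,0,-0.1,0,0,0,0],[0,0,-0.1,0,0,0,0],[0,0,-0.1,0,0,0,0],[0,0,-0.1,0,0,0,0],[0,0,-0.1,0,0,0,0],[0,0,0,0,0,0,0],[0,0,0,0,0,0,0],[0,0,0,0,0,0,0],[0,0,0,0,0,0,0]])

```text
t: 17.2
tool_pos: [0.5029, -0.0529, 0.1379]
orientation: [2.182, 2.259, 0.002]
force: [-3.1, 4.3, 5.0]
opening: 0.0139
gripper_force: 20.0
```

```bash
python3 st.py
```

```text
17.2 [ 0.5029 -0.0529  0.1379] Tz [ 0.637  0.639 -0.211] F [-3.1  4.3  5. ] yaw 0.0347 op 0.0139 20.0 q6 -0.2417 tau6 -0.24
```

Emit:
move_arm(plan=[[0,0,-0.1,0,0,0,0],[0,0,-0.05,0,0,0,0],[0,0,0,0,0,0,0],[0,0,0,0,0,0,0],[0,0,0,0,0,0,0],[0,0,0,0,0,0,0],[0,0,0,0,0,0,0],[0,0,0,0,0,0,0],[0,0,0,0,0,0,0],[0,0,0,0,0,0,0]])

```text
t: 18.2
tool_pos: [0.5029, -0.0529, 0.1379]
orientation: [2.164, 2.276, 0.002]
force: [-3.3, 4.4, 5.8]
opening: 0.0138
gripper_force: 20.1
```

```bash
python3 st.py
```

```text
18.2 [ 0.5029 -0.0529  0.1379] Tz [ 0.672  0.643 -0.279] F [-3.3  4.4  5.8] yaw 0.0504 op 0.0138 20.1 q6 -0.2574 tau6 -0.284
```

The middle cap is sound, firm at about 0.26 N m. I'll ease off, release it and go to the right cap.

Emit:
move_arm(plan=[[0,0,0.3,0,0,0,0],[0,0,0.3,0,0,0,0],[0,0,0,0,0,0,50],[0,0,0,0,0,0,50],[0,0,0,0,0,0,50],[0,0,0,0,0,-1,50],[0,0,0,0,0,-1,50],[0,0,0,0,0,-1,50],[0,0,0.75,0,0,0,50],[0,0,0,0,0,0,50]])

```text
t: 19.2
tool_pos: [0.5029, -0.0535, 0.2127]
orientation: [2.32, 2.116, 0.002]
force: [0.1, 1.1, -0.4]
opening: 0.0503
gripper_force: 0.0
```

Emit:
move_arm(plan=[[0,0,0,-1,0,0,50],[0,0,0,-1,0,0,50],[0,0,0,-1,0,0,50],[0,0,0,-1,0,0,50],[0,0,0,0,0,0,50],[0,0,0,0,0,0,50],[0,0,0,0,0,0.5,50],[0,0,0,0,0,0,50],[0,0,0,0,0,0,50],[0,0,0,0,0,0,50]])

```text
t: 20.2
tool_pos: [0.4932, -0.1522, 0.1991]
orientation: [-2.319, -2.119, 0.0]
force: [0.6, -0.3, -0.6]
opening: 0.05
gripper_force: 0.0
```

```bash
python3 st.py
```

```text
20.2 [ 0.4932 -0.1522  0.1991] Tz [-0.076 -0.031  0.035] F [ 0.6 -0.3 -0.6] yaw -0.0898 op 0.05 0.0 q6 -0.3089 tau6 -0.001
```

Emit:
move_arm(plan=[[0,0,0,0,0,0.9,40],[0,0,0,0,0,0.9,30],[0,0,0,0,0,0.66,30],[0,0,0,0,0,0,20],[0,0,0,0,0,0,0],[0,0,0,0,0,0,0],[0,0,0,0,0,0,0],[0,0,0,0,0,0,0],[0,0,0,0,0,0,0],[0,0,0,0,0,0,0]], force=20)

```text
t: 21.2
tool_pos: [0.4939, -0.153, 0.1389]
orientation: [2.319, 2.117, 0.001]
force: [-1.5, 0.7, 5.7]
opening: 0.014
gripper_force: 20.0
```

Emit:
move_arm(plan=[[0,0,-0.1,0,0,0,0],[0,0,-0.1,0,0,0,0],[0,0,-0.1,0,0,0,0],[0,0,-0.1,0,0,0,0],[0,0,-0.1,0,0,0,0],[0,0,-0.1,0,0,0,0],[0,0,0,0,0,0,0],[0,0,0,0,0,0,0],[0,0,0,0,0,0,0],[0,0,0,0,0,0,0]])

```text
t: 22.2
tool_pos: [0.4939, -0.1529, 0.1389]
orientation: [2.251, 2.189, 0.002]
force: [-1.6, 1.5, 6.2]
opening: 0.0138
gripper_force: 20.0
```

```bash
python3 st.py
```

```text
22.2 [ 0.4939 -0.1529  0.1389] Tz [ 0.162  0.3   -0.083] F [-1.6  1.5  6.2] yaw -0.028 op 0.0138 20.0 q6 -0.3717 tau6 -0.047
```

Emit:
move_arm(plan=[[0,0,-0.1,0,0,0,0],[0,0,-0.1,0,0,0,0],[0,0,-0.1,0,0,0,0],[0,0,-0.1,0,0,0,0],[0,0,-0.1,0,0,0,0],[0,0,0,0,0,0,0],[0,0,0,0,0,0,0],[0,0,0,0,0,0,0],[0,0,0,0,0,0,0],[0,0,0,0,0,0,0]])

```text
t: 23.2
tool_pos: [0.494, -0.1529, 0.1389]
orientation: [2.193, 2.247, 0.002]
force: [0.2, 1.5, 6.2]
opening: 0.0141
gripper_force: 20.0
```

```bash
python3 st.py
```

```text
23.2 [ 0.494  -0.1529  0.1389] Tz [ 0.196  0.241 -0.024] F [0.2 1.5 6.2] yaw 0.0243 op 0.0141 20.0 q6 -0.424 tau6 -0.05
```

Emit:
move_arm(plan=[[0,0,-0.1,0,0,0,0],[0,0,-0.1,0,0,0,0],[0,0,-0.1,0,0,0,0],[0,0,-0.1,0,0,0,0],[0,0,-0.1,0,0,0,0],[0,0,-0.1,0,0,0,0],[0,0,0,0,0,0,0],[0,0,0,0,0,0,0],[0,0,0,0,0,0,0],[0,0,0,0,0,0,0]])

```text
t: 24.2
tool_pos: [0.4942, -0.1529, 0.1389]
orientation: [2.121, 2.315, 0.002]
force: [0.6, 0.5, 5.6]
opening: 0.0138
gripper_force: 20.0
```

```bash
python3 st.py
```

```text
24.2 [ 0.4942 -0.1529  0.1389] Tz [ 0.184  0.087 -0.105] F [0.6 0.5 5.6] yaw 0.0872 op 0.0138 20.0 q6 -0.4869 tau6 -0.053
```

Emit:
move_arm(plan=[[0,0,-0.1,0,0,0,0],[0,0,-0.1,0,0,0,0],[0,0,-0.1,0,0,0,0],[0,0,-0.1,0,0,0,0],[0,0,-0.1,0,0,0,0],[0,0,-0.1,0,0,0,0],[0,0,0,0,0,0,0],[0,0,0,0,0,0,0],[0,0,0,0,0,0,0],[0,0,0,0,0,0,0]])

```text
t: 25.2
tool_pos: [0.4943, -0.1529, 0.1388]
orientation: [2.047, 2.38, 0.002]
force: [2.1, 1.8, 4.6]
opening: 0.0137
gripper_force: 20.0
```

```bash
python3 st.py
```

```text
25.2 [ 0.4943 -0.1529  0.1388] Tz [ 0.186 -0.085 -0.196] F [2.1 1.8 4.6] yaw 0.15 op 0.0137 20.0 q6 -0.5496 tau6 -0.177
```

Emit:
move_arm(plan=[[0,0,-0.1,0,0,0,0],[0,0,-0.1,0,0,0,0],[0,0,0,0,0,0,0],[0,0,0,0,0,0,0],[0,0,0,0,0,0,0],[0,0,0,0,0,0,0],[0,0,0,0,0,0,0],[0,0,0,0,0,0,0],[0,0,0,0,0,0,0],[0,0,0,0,0,0,0]])

```text
t: 26.2
tool_pos: [0.4943, -0.153, 0.1389]
orientation: [2.022, 2.401, 0.002]
force: [1.6, 1.3, 5.6]
opening: 0.014
gripper_force: 20.1
```

```bash
python3 st.py
```

```text
26.2 [ 0.4943 -0.153   0.1389] Tz [ 0.249 -0.15  -0.241] F [1.6 1.3 5.6] yaw 0.171 op 0.014 20.1 q6 -0.5707 tau6 -0.235
```

The right cap is sound too, firm at about 0.23 N m. I'll ease off, release it, close the fingers and go to the left tally slide.

Emit:
move_arm(plan=[[0,0,0.3,0,0,0,0],[0,0,0.25,0,0,0,0],[0,0,0,0,0,0,50],[0,0,0,0,0,0,50],[0,0,0,0,0,0,50],[0,0,0,0,0,-1,50],[0,0,0,0,0,-1,50],[0,0,0,0,0,-1,50],[0,0,0.95,0,0,0,50],[0,0,1,0,0,0,50]])

```text
t: 27.2
tool_pos: [0.4936, -0.153, 0.2137]
orientation: [2.322, 2.113, 0.001]
force: [0.1, 0.9, -0.8]
opening: 0.05
gripper_force: 0.0
```

Emit:
move_arm(plan=[[0,0,0,0.8,0.5,0,0],[0,0,0,0.8,0.5,0,0],[0,0,0,0.8,0.5,0,0],[0,0,0,0.8,0.5,0,0],[0,0,0,0.8,0.5,0,0],[0,0,0,0.8,0.5,0,0],[0,0,0,0.97,0.39,0,0],[0,0,0,0,0,0,0],[0,0,0,0,0,0,0],[0,0,0,0,0,0,0]])

```text
t: 28.2
tool_pos: [0.5902, -0.0175, 0.2123]
orientation: [-2.32, -2.118, 0.001]
force: [0.7, -0.1, 0.3]
opening: 0.0007
gripper_force: 0.0
```

```bash
python3 st.py
python3 - <<'E'
from h import *
snap("side","pics/d3.png",(240,130,420,270),4)
E
```

```text
28.2 [ 0.5902 -0.0175  0.2123] Tz [-0.092  0.024 -0.046] F [ 0.7 -0.1  0.3] yaw -0.091 op 0.0007 0.0 q6 -0.0251 tau6 -0.005
```

View pics/d3.png

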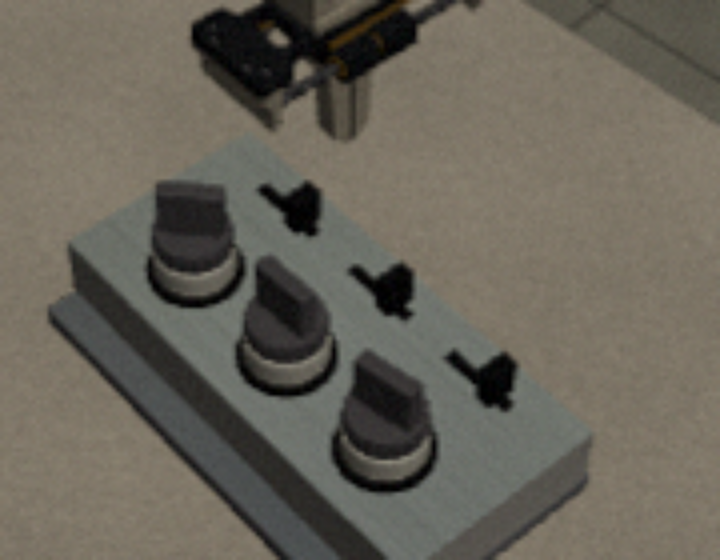

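The left wing now stands about 43° round, the middle and right ones only slightly turned, and all the slides are at the right. Next I'll go down and push the left slide.

Emit:
move_arm(plan=[[0,0,0,0,0.04,0.9,0],[0,0,0,0,0,0.9,0],[0,0,0,0,0,0.9,0],[0,0,0,0,0,0.9,0],[0,0,0,0,0,0.9,0],[0,0,0,0,0,0,0],[0,0,0,0.4,0,0,0],[0,0,0,0.3,0,0,0],[0,0,0,0.3,0,0,0],[0,0,0,0,0,0,0]])

```text
t: 29.25
tool_pos: [0.5948, 0.0093, 0.1015]
orientation: [2.317, 2.119, 0.003]
force: [-0.4, -0.8, -1.1]
opening: 0.0006
gripper_force: 0.0
```

```bash
python3 st.py
```

```text
29.25 [0.5948 0.0093 0.1015] Tz [-0.028  0.003 -0.005] F [-0.4 -0.8 -1.1] yaw -0.0894 op 0.0006 0.0 q6 0.0187 tau6 0.243
```

Emit:
move_arm(plan=[[0,0,0,0.2,0,0,0],[0,0,0,0.2,0,0,0],[0,0,0,0.2,0,0,0],[0,0,0,0.2,0,0,0],[0,0,0,0.2,0,0,0],[0,0,0,0.1,0,0,0],[0,0,0,0.1,0,0,0],[0,0,0,0,0,0,0],[0,0,0,0,0,0,0],[0,0,0,0,0,0,0]])

```text
t: 30.25
tool_pos: [0.5964, 0.038, 0.0999]
orientation: [-2.32, -2.118, 0.0]
force: [0.7, 0.3, -0.0]
opening: 0.0007
gripper_force: 0.0
```

```bash
python3 st.py
```

```text
30.25 [0.5964 0.038  0.0999] Tz [-0.092  0.025 -0.017] F [ 0.7  0.3 -0. ] yaw -0.0908 op 0.0007 0.0 q6 0.0685 tau6 0.0
```

Emit:
move_arm(plan=[[0,0,0,0.06,0,0,0],[0,0,0,0.06,0,0,0],[0,0,0,0.04,0,0,0],[0,0,0,0,0,0,0],[0,0,0,0,0,0,0],[0,0,0,0,0,0,0],[0,0,0,0,0,0,0],[0,0,0,0,0,0,0],[0,0,0,0,0,0,0],[0,0,0,0,0,0,0]])

```text
t: 31.25
tool_pos: [0.5967, 0.041, 0.1]
orientation: [2.32, 2.118, -0.002]
force: [-0.6, -5.7, 1.0]
opening: 0.0009
gripper_force: 2.5
```

```bash
python3 st.py
```

```text
31.25 [0.5967 0.041  0.1   ] Tz [-0.977  0.245  0.042] F [-0.6 -5.7  1. ] yaw -0.0911 op 0.0009 2.5 q6 0.0753 tau6 0.036
```

The slide is at its stop (5.7 N). I'll back off and rise.

Emit:
move_arm(plan=[[0,0,0,-0.4,0,0,0],[0,0,0,-0.4,0,0,0],[0,0,0,0,0,-1,0],[0,0,0,0,0,-1,0],[0,0,0,0,0,-1,0],[0,0,0,0,0,-1,0],[0,0,0,-1,0,-1,0],[0,0,0,-1,0,-1,0],[0,0,0,-1,0,-1,0],[0,0,0,0,0,0,0]])

```text
t: 32.25
tool_pos: [0.5899, -0.0563, 0.2801]
orientation: [2.318, 2.11, 0.006]
force: [-0.1, -0.1, -0.7]
opening: 0.0009
gripper_force: 0.0
```

Run:
```python
from h import *
snap("side","pics/d4.png",(240,130,420,270),4)
```

```text
(no output)
```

View pics/d4.png

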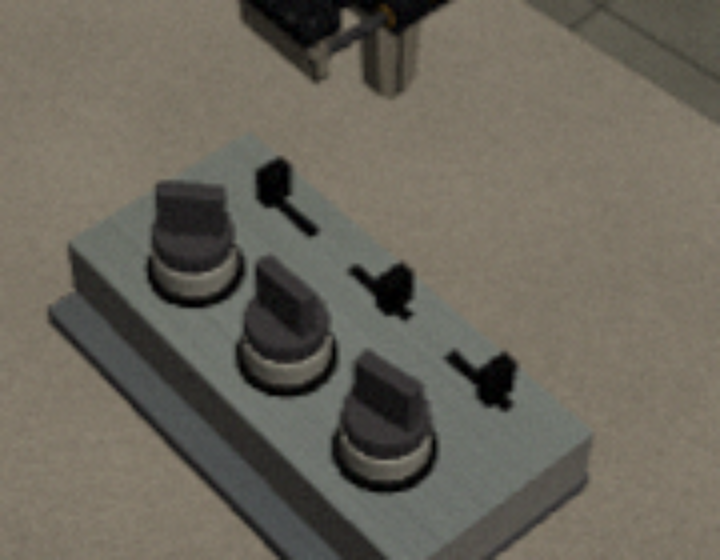

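The left slide, at (273,183), is at its left end. The other two, at (397,288) and (497,380), are unmoved, and the gripper is clear.

```bash
python3 -c "from plant import *; print(close_job())"
```

```text
the job is handed in; nothing more can be done
None
```

I tried all three caps and handed the job in: the left cap was loose (turned on about 0.75 rad, slide pushed to its left stop), the middle and right caps were sound (firm at about 0.26 and 0.23 N m, slides left at the right), and the gripper was clear of everything.

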